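# Find the slide valve's gate by feel and draw it to the shut mark

### The arm

A 6-joint arm with a two-finger parallel gripper is mounted at the origin on the work surface. World frame = base frame: x ahead of the robot, y to its left, z up, the work surface at z = 0. Lengths are in m, angles in rad, forces in N, time in s.
With the tool pointing down it reaches from about 0.375 to 0.9 m from the base axis. Payload 3.1 kg.
Tool frame: the origin (TCP) lies on the centre line of the jaws, within the pads' length; the fingertips stand 17 mm ahead of it and the grasp point (between the pads) lies 2 mm behind it; y points along the fingers, z is the direction in which the jaws open and shut, and the axes are right-handed (so a half turn about y gives the same grasp; the last joint's range is limited). The gripper opens to 85 mm and grips with 20 to 120 N. Pads are 22 mm wide; open, the fingers measure 114 mm over their backs; the gripper's body (76 mm by 85 mm) begins 54 mm behind the grasp point. The pads swing forward as they close: fully open they stand 13 mm farther back than shut.
Start: joints at [-0.178, 0.527, 1.433, -0, 1.181, -0.178], TCP at [0.625, 0, 0.248] pointing down, gripper open.
Joint ranges: [-3.08, 3.08], [-0.75, 2.2], [0.22, 2.44], [-1.43, 4.57], [0, 2.65], [-2.85, 2.85]. Speed limits (rad/s): [2.79, 2.79, 3.14, 3.14, 3.14, 3.14].

### API

Orientations are given as a unit quaternion [x, y, z, w].
In Python, from station import manip gives the robot as it stands.
- The arm moves only by the shell command python3 -m handwheel 'ROWS' [FORCE]. ROWS is JSON, one flat list of numbers, 7 for each row, row after row: the shift along the tool's x, y, z in cm, then the turn, a rotation vector about the tool's x, y, z in rad, then the finger opening in cm, from 0 to 8.54. A call has 1 to 10 rows; each row is the pose to reach, as a shift and turn from the pose commanded when the call began, along the tool's axes at that moment; what a row does not reach only later rows make up. A row lasts 1/12 s, in which the tool goes at most 41.7 mm and 7.16 degrees, less where a joint would pass 70% of its speed; a pose out of reach is approached as far as the arm can. A call with a gripper value outside its range is refused whole. The fingers move at their own pace and stop on an object; FORCE is the grip in N (left out, the last holds). Time passes only in rows, so rows that repeat a pose let the fingers close. It gives the time, the measured TCP pose, the force and the opening at its end, in the units of the state.
- manip.sense(): the state, without advancing time (a new reading comes with each control period).
- manip.snapshot(name): name is "scene" or "side" or "wrist"; returns a dict with "frame" (420x560x3 uint8, red, green, blue), "depth" (420x560 float32, m along the optical axis (not along the pixel's ray), 0 where there is no reading), "camera_matrix" (3x3 intrinsics, pixels), "k1" (the pictures are not rectified: a ray, as slopes to the right and down, at radius r is drawn at 1 + k1 r^2 times it, then the intrinsics apply), "rvec" (rotation vector, rad) and "tvec" (3), from world to camera coordinates, as OpenCV has them. Camera axes: x right, y down, z forward; pixel columns grow to the right and rows downward; lengths in m; the calibration is good to about 2 mm. A picture is of the moment at which its call begins.
- manip.sign_off(): hands the job in, once; it reports no verdict.
The state is a dict: "t": time; "q": joint angles; "qd": joint speeds; "tau": joint torques, N m; "tcp_pos": TCP position; "tool_rot": TCP orientation; "force": force on the tool from outside, world axes, zero at the start; "ft_torque": the same for the moment, N m; "finger_gap": opening from 0.0 (shut) to 1.0 (fully open).
Only numpy, scipy, OpenCV 4.12 (cv2) and the standard library are available. Lean on these libraries where they do the work, as an engineer would, in place of code of your own. Each camera call takes 0.05 s, during which the arm holds its last target.

### The job

The gate of the slide valve is out of sight at the bottom of its slot: slide the flat key along the slot, towards the scribed line, feeling with its blade until it drops into the gate's pocket and its flange sits down on the guide. Then, with the key down in the pocket, draw the gate on until the leading edge of the key's flange meets the scribed line, and leave the key standing there. Leave the wrench, the rusty disc and the tin alone.

Things in the scene. Friction and masses are not known exactly. Their poses are not given: they have to be found in the camera images.
- guide: Black cast guide of the slide valve, bolted to the bench: 330 mm long (its x axis), 90 mm wide (y), 70 mm high (z up). Origin under its middle, on the bench. Low bolt heads (6 mm) on the top beyond x = +/-130 mm; round flanges on both ends reach 90 mm above the bench; a bonnet tube goes on to x = -264 mm.
- slot (a point): Middle of the slot in the guide's top, 70 mm above the bench; axes as the guide's. The slot is 16 mm wide, runs along x from -115 to +115 mm with closed ends, and is 45 mm deep down to the gate's flat top.
- slot_floor (a point): Middle of the slot's floor (the gate's top), 25 mm above the bench. The gate has a pocket 36 mm long in x, as wide as the slot, 18 mm deep; its place is unknown: centre at guide x -20 to +40 mm at the start, between key and line. The gate slides along x with about 10 N friction, stays where left, has no stop at the line (pocket travel x -85 to +50 mm).
- line (a point): Middle of the bright line, 3 mm wide, scribed straight across the guide's top, at guide x = -85 mm, 70 mm above the bench. Its axes are the guide's.
- key_grip (a point): Centre of the key's upright wooden grip: 40 mm along the slot, 24 mm across, 50 mm tall; pinched across its 24 mm it can swing about the pads. Axes: z up, x along the slot away from the line. Below the grip a steel flange 60 mm along the slot, 40 mm across, 8 mm thick, then the blade. Key 0.25 to 0.5 kg, standing loose in the slot at guide x 80 to 95 mm at the start.
- key_foot (a point): Middle of the foot of the key's steel blade, which is 28 mm along the slot, 12 mm across, 61 mm long from the flange down; 94 mm below the grip's centre. While the foot rides on the gate the flange's underside is 16 mm above the guide's top; with the blade in the pocket the flange rests on the guide's top, the foot 2 mm off the pocket's bottom.
- key_edge (a point): Middle of the leading lower edge of the key's flange, the edge nearest the scribed line: 30 mm from the grip's centre towards the line and 33 mm below it.
- wrench: Steel wrench, 200 mm, lying on the bench beyond the guide; origin under its middle. Leave alone.
- disc: Rusty round disc, 92 mm across, 22 mm high with its boss; origin under its centre. Leave alone.
- tin: Plain metal tin, 70 mm across, 110 mm high; origin under its centre. Leave alone.
Not all that is in view belongs to the job. What is shaped like the part that bears key_grip but blue, purple or turquoise is not meant.

How it is judged:
By the outcome, as a careful person would: the job done as asked, in the order asked, and still so for the second after the job is handed in, with the robot touching nothing.
It also fails if it takes over 51 s, if anything falls off the work surface, if the arm or the gripper's body presses on something with over 40 N, if the wrist force passes 120 N, or if a joint passes its speed limit or range.

## Working session

There is one attempt and no reset: what is moved stays moved. The work goes in short steps, Python scripts to look and compute and a shell command to move; the robot and the scene stay as the last step left them, time stands still between calls to the robot, and variables do not carry over. Pictures are saved under pics/ and viewed, and the job is handed in when it is done.

```bash
ls; mkdir -p pics; cat > h.py <<'E'
import numpy as np,cv2
from station import manip
def snap(n,f):
    s=manip.snapshot(n); cv2.imwrite('pics/'+f,cv2.cvtColor(s['frame'],cv2.COLOR_RGB2BGR)); np.savez('pics/'+f[:-4]+'.npz',**s); return s
def load(f): return dict(np.load('pics/'+f+'.npz'))
def ray(s,u,v):
    K=s['camera_matrix'];k=float(s['k1'])
    # radial k1 only
    p=cv2.undistortPoints(np.array([[[u,v]]],float),K,np.array([k,0,0,0.]))[0,0]
    R=cv2.Rodrigues(s['rvec'])[0]; t=np.ravel(s['tvec'])
    return -R.T@t, R.T@np.array([p[0],p[1],1.])
def onz(s,u,v,z):
    c,d=ray(s,u,v); return c+d*(z-c[2])/d[2]
def dep(s,u,v):
    c,d=ray(s,u,v); return c+d*s['depth'][int(round(v)),int(round(u))]
def proj(s,P):
    return cv2.projectPoints(np.atleast_2d(np.array(P,float)),s['rvec'],s['tvec'],s['camera_matrix'],np.array([float(s['k1']),0,0,0]))[0][:,0]
E
python3 -c "
from h import *
for n in ['scene','side','wrist']: s=snap(n,n+'0.png'); print(n,s['k1'],ray(s,280,210))
print(manip.sense())"
```

```text
pics
scene -0.09945554611845091 (array([1.01817511, 0.63939774, 0.91629691]), array([-0.36716265, -0.5616204 , -0.74156735]))
side -0.0753141287753512 (array([-0.16146156, -0.78334388,  0.98554689]), array([ 0.5433023 ,  0.54810328, -0.63599669]))
wrist -0.03801276212437993 (array([0.624698  , 0.07727048, 0.373804  ]), array([ 0.00412399, -0.29636882, -0.9550844 ]))
{'t': 0.15, 'q': array([-1.78481160e-01,  5.28289907e-01,  1.43359542e+00, -2.18943954e-05,
        1.18137759e+00, -1.78525208e-01]), 'qd': array([-0.00152455, -0.0042167 , -0.00467353,  0.00084446, -0.00039556,
       -0.00020622]), 'tau': array([ 1.17890530e-03, -4.42742836e+01, -1.78276026e+01, -2.15643640e-04,
        5.61750654e-03, -9.84718270e-06]), 'tcp_pos': array([6.24491468e-01, 1.27221652e-04, 2.47539471e-01]), 'tool_rot': array([-0.50035559,  0.50046772, -0.49950574,  0.49967025]), 'force': array([-0.639501  ,  0.58717201, -0.32008769]), 'ft_torque': array([-0.04531089, -0.00652575, -0.01611685]), 'finger_gap': 1.0009187812595386}
```

View pics/scene0.png

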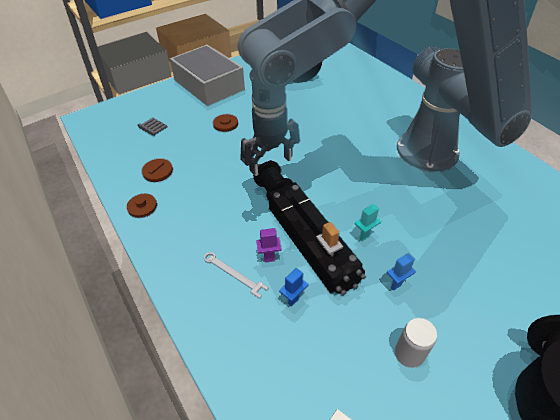

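View pics/side0.png

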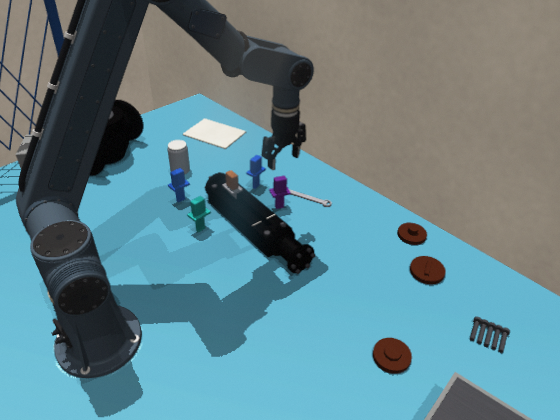

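View pics/wrist0.png

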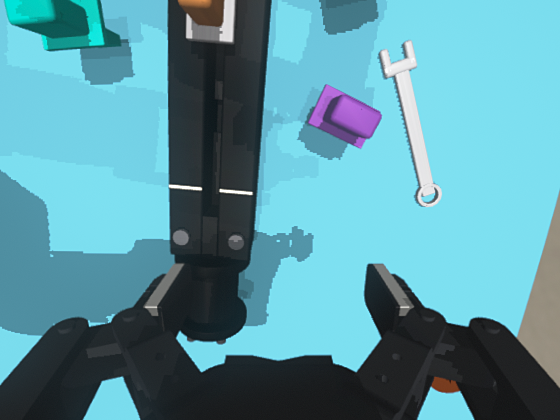

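The key is the orange grip on a steel flange in the slot: scene (331,237), side (232,181), wrist (208,12). Four lookalikes stand on the bench and don't match: purple (268,243), blue (293,286) and (402,270), and turquoise (368,220). I'll measure the line and the key next.

```bash
python3 - <<'E'
from h import *
w=load('wrist0');sc=load('scene0');sd=load('side0')
print('line ends',[onz(w,*p,.07).round(4) for p in [(169,187),(202,189),(219,190),(252,193)]])
for nm,s in (('scene',sc),('side',sd),('wrist',w)):
    hsv=cv2.cvtColor(s['frame'],cv2.COLOR_RGB2HSV)
    m=cv2.inRange(hsv,(8,120,100),(20,255,255))
    n,l,st,c=cv2.connectedComponentsWithStats(m)
    for i in range(1,n):
        if st[i,4]>60: print(nm,st[i],c[i].round(1), dep(s,*c[i]).round(4))
# line in scene/side
for nm,s in (('scene',sc),('side',sd)):
    g=s['frame'].min(2)
    print(nm)
# depth points of key grip in scene
hsv=cv2.cvtColor(sc['frame'],cv2.COLOR_RGB2HSV)
m=cv2.inRange(hsv,(8,120,100),(20,255,255)); 
ys,xs=np.nonzero(m[215:260,315:350]); P=np.array([dep(sc,x+315,y+215) for x,y in zip(xs,ys)])
print(P.min(0),P.max(0))
a=cv2.resize(sc['frame'][170:300,250:390],None,fx=5,fy=4.5,interpolation=cv2.INTER_CUBIC)
cv2.imwrite('pics/crop1.png',a[...,::-1])
b=cv2.resize(sd['frame'][150:280,190:330],None,fx=5,fy=4.5,interpolation=cv2.INTER_CUBIC)
cv2.imwrite('pics/crop2.png',b[...,::-1])
E
```

```text
line ends [array([0.5095, 0.0083, 0.07  ]), array([0.5442, 0.0061, 0.07  ]), array([0.562, 0.005, 0.07 ]), array([0.5966, 0.0017, 0.07  ])]
scene [ 158   17   73   41 1096] [186.8  35.2] [ 0.2584 -1.3802 -0.0478]
scene [214 114  24  15 234] [225.3 121.1] [ 0.4972 -0.5075  0.0206]
scene [142 159  30  20 410] [156.4 168.6] [ 0.8012 -0.4148  0.0176]
scene [127 194  29  21 422] [141.  204.2] [ 0.9023 -0.2816  0.0288]
scene [323 222  16  25 224] [331.3 233.2] [0.5768 0.1836 0.1435]
wrist [178   0  34   8 228] [195.7   3. ] [0.6247 0.0773 0.3738]
wrist [432 377  27  15 281] [444.2 384.8] [ 0.8887 -0.3262  0.0145]
scene
side
[0.52186391 0.10669502 0.07236119] [0.58214968 0.19242936 0.14914618]
```

```bash
sleep 1
```

```text
(no output)
```

View pics/crop1.png

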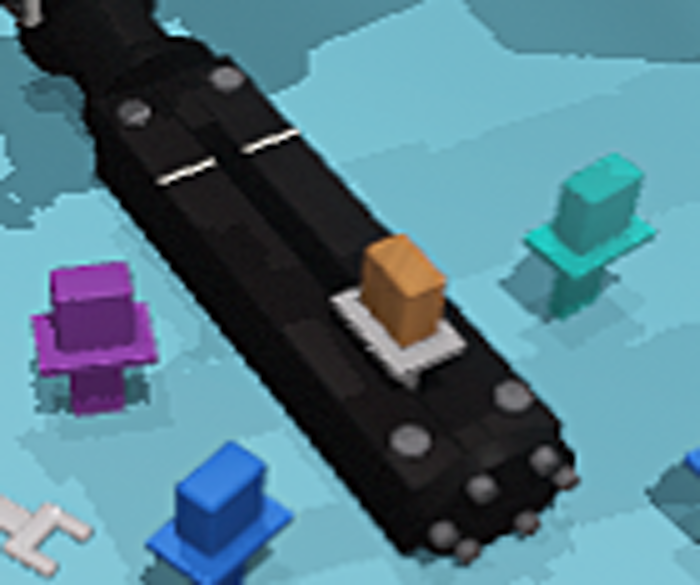

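View pics/crop2.png

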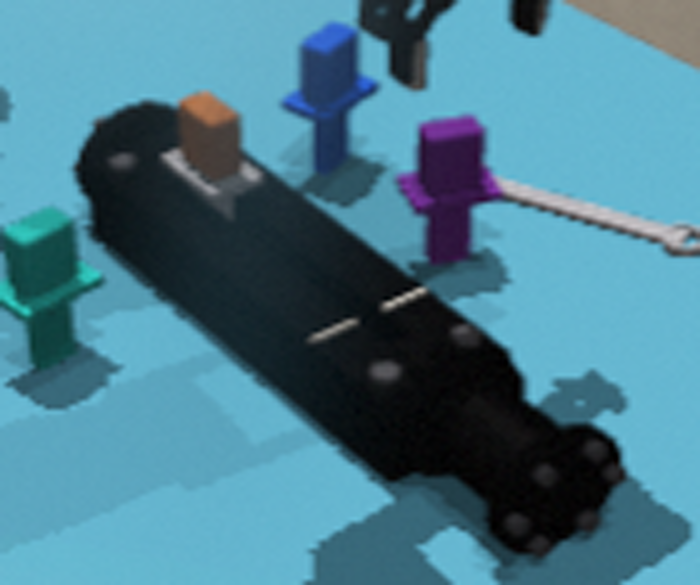

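```bash
cat >> h.py <<'E'
from scipy.spatial.transform import Rotation as Ro
def delta(P,yawtarget=None):
    s=manip.sense(); R=Ro.from_quat(s['tool_rot'])
    # desired tool: y=down, z= +-across
    d=R.inv().apply(np.array(P)-s['tcp_pos'])*100
    out=None
    if yawtarget is not None:
        z=np.array([np.cos(yawtarget),np.sin(yawtarget),0]); 
        if z@R.as_matrix()[:,2]<0: z=-z
        y=np.array([0,0,-1.]); x=np.cross(y,z)
        T=Ro.from_matrix(np.c_[x,y,z]); out=(R.inv()*T).as_rotvec()
    return d.round(2), None if out is None else out.round(4)
E
python3 - <<'E'
from h import *
sc=load('scene0');sd=load('side0')
print(onz(sc,330.8,229.6,.144),onz(sd,232,173.6,.144))
print(Ro.from_quat(manip.sense()['tool_rot']).as_matrix().round(3))
print(delta([.568,.178,.25],-.0756))
E
```

```text
[0.57129483 0.17454444 0.144     ] [0.56944239 0.16895518 0.144     ]
[[ 0.    -0.002  1.   ]
 [-1.     0.     0.   ]
 [-0.    -1.    -0.002]]
(array([-17.79,  -0.23,  -5.65]), array([ 0.0017,  0.0757, -0.0002]))
```

```bash
python3 -m handwheel '[-4,0,-1.4,0,0.03,0,8.5, -8,0,-2.8,0,0.05,0,8.5, -12,0,-4.2,0,0.0757,0,8.5, -16,0,-5.4,0,0.0757,0,8.5, -17.2,0,-5.4,0,0.0757,0,8.5, -17.2,0,-5.4,0,0.0757,0,8.5, -17.2,0,-5.4,0,0.0757,0,8.5, -17.2,0,-5.4,0,0.0757,0,8.5]'; python3 -c "
from h import *
for n in ['wrist','scene','side']: snap(n,n+'1.png')
print(manip.sense())"
```

```text
t: 0.82
tcp_pos: [0.5715, 0.171, 0.2482]
tool_rot: [0.481, -0.518, 0.519, -0.48]
force: [0.1, 0.3, 0.4]
finger_gap: 0.998
{'t': 0.9667, 'q': array([ 1.02771468e-01,  4.89011883e-01,  1.50659570e+00, -3.83269180e-04,
        1.14605713e+00,  1.80815103e-01]), 'qd': array([ 0.00154807, -0.00020841,  0.00247742,  0.0015254 , -0.00126015,
        0.00056127]), 'tau': array([ 3.11670173e-01, -4.19974816e+01, -1.73136896e+01,  1.10000159e-02,
        3.59721096e-03, -2.08324040e-03]), 'tcp_pos': array([0.5715835 , 0.17044075, 0.24818783]), 'tool_rot': array([ 0.48024887, -0.51900393,  0.51917088, -0.48005993]), 'force': array([ 0.53594957, -0.24623229,  0.40980527]), 'ft_torque': array([0.02986058, 0.00997514, 0.01211461]), 'finger_gap': 0.9962303857810056}
```

View pics/wrist1.png

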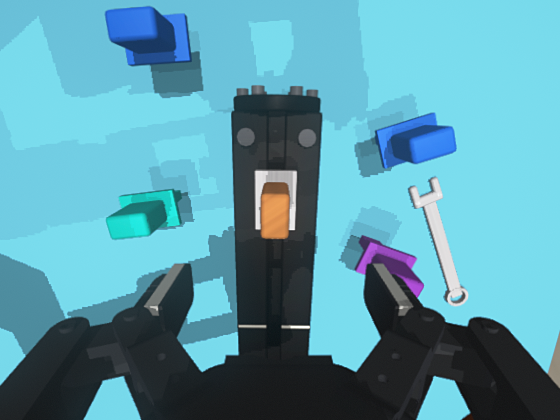

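View pics/scene1.png

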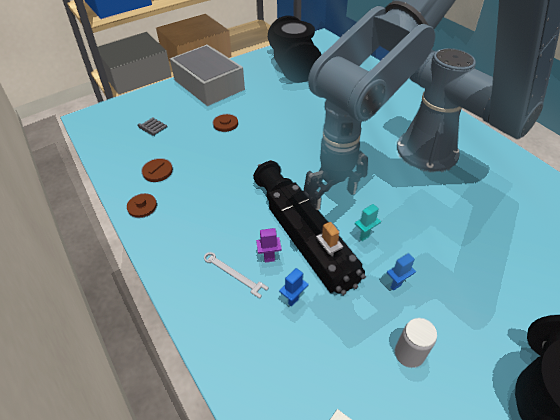

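The wrist view shows the orange grip at (275,212) on its pale flange (255–296, 170–231), and the line at row 326 (238–310). This is the key I want. Next I'll work out the guide axis and key pose.

```bash
python3 - <<'E'
from h import *
w=load('wrist1'); f=w['frame'].astype(int)
# line
m=(f.min(2)>150)&(f.max(2)-f.min(2)<40)
n,l,st,c=cv2.connectedComponentsWithStats(m.astype(np.uint8))
for i in range(1,n):
    if st[i,4]>20: print(st[i],c[i].round(1))
mm=m.copy(); mm[:315]=0; mm[338:]=0; mm[:,:232]=0; mm[:,316:]=0
ys,xs=np.nonzero(mm); P=np.array([onz(w,x,y,.07)[:2] for x,y in zip(xs,ys)])
L=P.mean(0); 
k=np.polyfit(P[:,0],P[:,1],1); print('line centroid',L,'ends',P.min(0),P.max(0),'slope',k[0])
# guide edges: dark vs light
E=[]
for y in range(130,310,10):
    g=f[y].max(1)<75
    xs=np.nonzero(g[225:330])[0]+225
    a,b=onz(w,xs.min()-.5,y,.07),onz(w,xs.max()+.5,y,.07)
    E.append((a[0],a[1],b[0],b[1])); print(y,xs.min(),xs.max(),a[:2].round(4),b[:2].round(4),np.hypot(*(a-b)[:2]).round(4))
hsv=cv2.cvtColor(w['frame'],cv2.COLOR_RGB2HSV)
o=cv2.inRange(hsv,(8,120,60),(20,255,255)); o[:160]=0;o[260:]=0;o[:,:250]=0;o[:,300:]=0
ys,xs=np.nonzero(o); print('orange bbox',xs.min(),xs.max(),ys.min(),ys.max())
a=cv2.resize(w['frame'][90:340,220:330],None,fx=5,fy=5,interpolation=cv2.INTER_CUBIC)
cv2.imwrite('pics/c3.png',cv2.resize(w['frame'][160:250,235:320],None,fx=7,fy=6.6,interpolation=cv2.INTER_CUBIC)[...,::-1])
E
```

```text
[ 255  171   42   59 1041] [275.6 191.1]
[ 410  178   58  128 1725] [439.8 238.3]
[150 306   8   5  23] [154.2 307.3]
[239 325  27   2  39] [249.7 325.7]
[282 326  28   3  61] [297.5 326.7]
line centroid [0.55951979 0.00421465] ends [ 0.5106915 -0.0010942] [0.59645488 0.00983936] slope -0.10322829748963895
130 232 320 [0.5304 0.2399] [0.6183 0.2331] 0.0882
140 233 319 [0.5302 0.2302] [0.617  0.2235] 0.087
150 233 319 [0.529  0.2203] [0.6166 0.2136] 0.0878
160 233 318 [0.5278 0.2103] [0.6152 0.2036] 0.0877
170 234 318 [0.5276 0.2001] [0.6148 0.1933] 0.0875
180 234 317 [0.5263 0.1897] [0.6134 0.183 ] 0.0873
190 234 317 [0.5251 0.1791] [0.613  0.1723] 0.0882
200 234 316 [0.5237 0.1682] [0.6115 0.1615] 0.088
210 235 315 [0.5235 0.1571] [0.61   0.1505] 0.0868
220 235 315 [0.5221 0.1459] [0.6096 0.1391] 0.0877
230 235 314 [0.5207 0.1343] [0.608  0.1276] 0.0876
240 235 314 [0.5193 0.1226] [0.6076 0.1158] 0.0886
250 235 313 [0.5178 0.1105] [0.606  0.1037] 0.0885
260 236 313 [0.5174 0.0981] [0.6055 0.0913] 0.0883
270 236 312 [0.5159 0.0855] [0.6038 0.0787] 0.0882
280 236 311 [0.5143 0.0726] [0.6021 0.0658] 0.0881
290 237 311 [0.5138 0.0592] [0.6016 0.0525] 0.088
300 237 310 [0.5122 0.0456] [0.5998 0.0389] 0.0879
orange bbox 261 288 183 238
```

```bash
sleep 1
```

```text
(no output)
```

View pics/c3.png

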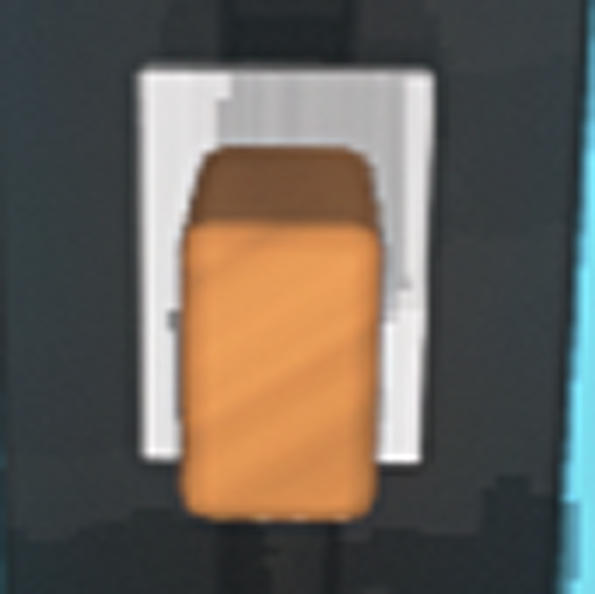

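```bash
python3 - <<'E'
from h import *
w=load('wrist1')
a,b=onz(w,249.7,325.7,.07),onz(w,297.5,326.7,.07); print('line',a,b,(a+b)/2)
fl=[onz(w,*p,.094)[:2] for p in [(255,170.3),(296.7,170.3),(295,229.9),(255,229.7)]]
print('flange',np.round(fl,4),np.mean(fl,0),[np.hypot(*(fl[i]-fl[i-1])).round(4) for i in range(4)])
gr=[onz(w,*p,.144)[:2] for p in [(262,193.7),(289.3,193.7),(289,239),(261,239)]]
print('grip',np.round(gr,4),np.mean(gr,0),[np.hypot(*(gr[i]-gr[i-1])).round(4) for i in range(4)])
ax=np.array([.0942,.9956]);
C=np.array([.556,.0423])
L=(a+b)[:2]/2
for q in (np.mean(fl,0),np.mean(gr,0)): print('along from line',ax@(q-L),'perp',(q-C)@np.array([.9956,-.0942]))
print(manip.sense()['tcp_pos'])
E
```

```text
line [0.52386552 0.00784871 0.07      ] [0.582305   0.00187613 0.07      ] [0.55308526 0.00486242 0.07      ]
flange [[0.5518 0.202 ]
 [0.5912 0.1989]
 [0.586  0.1387]
 [0.5458 0.142 ]] [0.56872523 0.17042231] [np.float64(0.0602), np.float64(0.0395), np.float64(0.0604), np.float64(0.0403)]
grip [[0.5601 0.1911]
 [0.5818 0.1894]
 [0.579  0.1505]
 [0.5556 0.1523]] [0.56910667 0.17081369] [np.float64(0.0391), np.float64(0.0218), np.float64(0.039), np.float64(0.0234)]
along from line 0.1663047131713668 perp 0.0006001155319318459
along from line 0.1667303018035358 perp 0.0009430068426526355
[0.5715835  0.17044075 0.24818783]
```

```bash
python3 -c "
from h import *
print(delta([.569,.1707,.115],-.095))"
```

```text
(array([-1.000e-02,  1.332e+01, -2.600e-01]), array([0.    , 0.0171, 0.0004]))
```

```bash
python3 -m handwheel '[0,2,-0.26,0,0.0171,0,7, 0,5,-0.26,0,0.0171,0,7, 0,8.5,-0.26,0,0.0171,0,7, 0,11.5,-0.26,0,0.0171,0,7, 0,13.2,-0.26,0,0.0171,0,7, 0,13.2,-0.26,0,0.0171,0,7, 0,13.2,-0.26,0,0.0171,0,7]' 30; python3 -c "
from h import *
snap('wrist','wrist2.png');snap('scene','scene2.png')
print(delta([.569,.1707,.115],-.095),manip.sense()['tcp_pos'],manip.sense()['force'])"
```

```text
t: 1.55
tcp_pos: [0.5684, 0.1711, 0.1155]
tool_rot: [-0.476, 0.523, -0.523, 0.475]
force: [0.3, -0.4, 0.9]
finger_gap: 0.82
(array([ 0.11,  0.26, -0.08]), array([-0.0028,  0.0012, -0.0005])) [0.56984987 0.17174388 0.11763337] [ 0.95244283 -0.70293347  0.09413583]
```

View pics/wrist2.png

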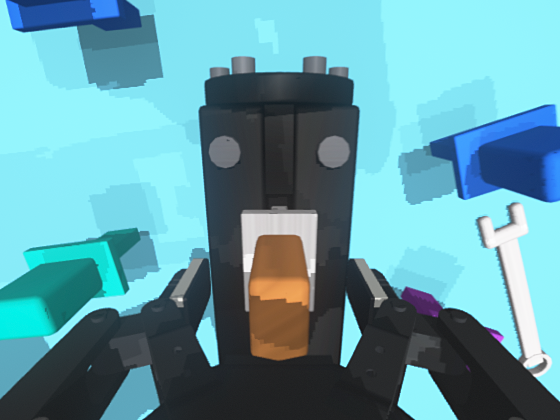

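The grip at (279,300) sits centred between the pads. Closing on it.

```bash
python3 -m handwheel '[0,0,0,0,0,0,3, 0,0,0,0,0,0,2, 0,0,0,0,0,0,1.5, 0,0,0,0,0,0,1.5, 0,0,0,0,0,0,1.5, 0,0,0,0,0,0,1.5, 0,0,0,0,0,0,1.5, 0,0,0,0,0,0,1.5]' 80; python3 -c "
from h import *
snap('wrist','wrist3.png');snap('side','side3.png')
s=manip.sense();print(s['t'],s['tcp_pos'],s['force'],s['ft_torque'],s['finger_gap'])"
```

```text
t: 2.32
tcp_pos: [0.5688, 0.1724, 0.1175]
tool_rot: [0.476, -0.522, 0.523, -0.477]
force: [-1.2, -0.2, 5.8]
finger_gap: 0.272
2.4167 [0.56878651 0.17240286 0.11747912] [-1.06031531 -0.21104759  6.18350302] [-0.07143461  0.23127944 -0.011673  ] 0.2744069235939927
```

View pics/wrist3.png

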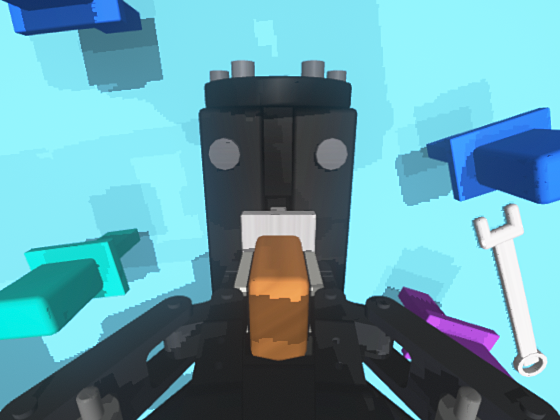

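```bash
python3 -m handwheel '[0.3,0.05,0,0,0,0,1.5, 0.6,0.1,0,0,0,0,1.5, 0.9,0.1,0,0,0,0,1.5, 1.2,0.1,0,0,0,0,1.5, 1.5,0.1,0,0,0,0,1.5, 1.5,0.1,0,0,0,0,1.5]'; python3 -c "
from h import *
snap('wrist','wrist4.png');snap('side','side4.png')
s=manip.sense();print(s['t'],s['tcp_pos'],s['force'],s['ft_torque'],s['finger_gap'])
print(Ro.from_quat(s['tool_rot']).as_matrix().round(3))"
```

```text
t: 2.92
tcp_pos: [0.5689, 0.1593, 0.1175]
tool_rot: [0.473, -0.523, 0.523, -0.478]
force: [-0.2, 5.0, 9.1]
finger_gap: 0.272
3.0167 [0.56884452 0.15938888 0.11748501] [-0.37060566  5.83671299  9.48017416] [1.24639158 0.05723078 0.0134287 ] 0.27139319322693123
[[-0.094  0.005  0.996]
 [-0.996  0.004 -0.094]
 [-0.005 -1.     0.005]]
```

View pics/wrist4.png

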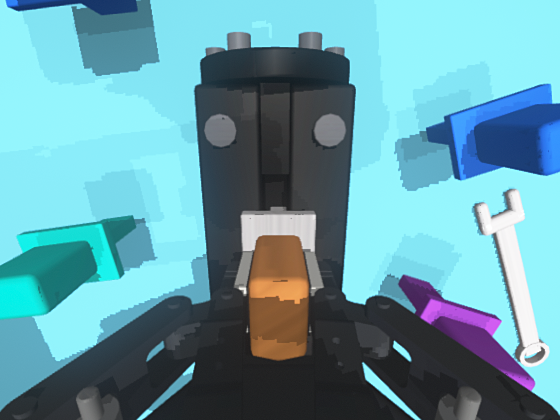

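View pics/side4.png

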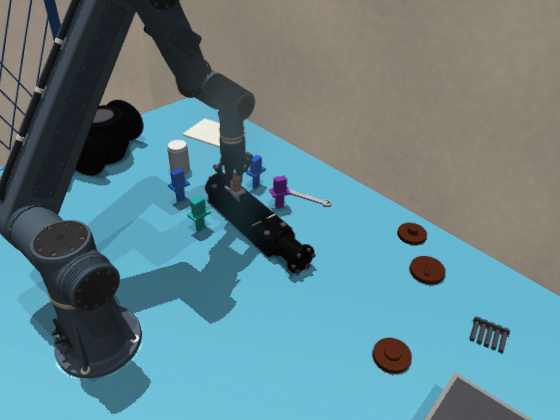

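The key hasn't swung: its flange keeps the same place in the wrist view, (242–316, 210). Drag is about 5 N with 9 N of press, so I'll keep going.

```bash
python3 -m handwheel '[0.3,0.0,0,0,0,0,1.5, 0.6,0.0,0,0,0,0,1.5, 0.9,0.0,0,0,0,0,1.5, 1.2,0.0,0,0,0,0,1.5, 1.5,0.0,0,0,0,0,1.5, 1.8,0.0,0,0,0,0,1.5]'; python3 -c "
from h import *
s=manip.sense();print(s['t'],s['tcp_pos'],s['force'],s['ft_torque'],s['finger_gap'])
ax=np.array([.0950,.9955]);print((s['tcp_pos'][:2]-[.5531,.0049])@ax-.085)"
```

```text
t: 3.52
tcp_pos: [0.5674, 0.1421, 0.1175]
tool_rot: [0.473, -0.523, 0.523, -0.479]
force: [0.1, 6.7, 10.6]
finger_gap: 0.272
3.5167 [0.5674099  0.14208498 0.11751102] [ 0.10654369  6.74855077 10.60561642] [ 1.51317371 -0.19666484  0.07304045] 0.27202702967357567
0.05292709042401246
```

```bash
python3 -m handwheel '[0.2,0.1,0,0,0,0,1.5, 0.4,0.1,0,0,0,0,1.5, 0.6,0.1,0,0,0,0,1.5, 0.8,0.1,0,0,0,0,1.5, 1.0,0.1,0,0,0,0,1.5, 1.2,0.1,0,0,0,0,1.5]'; python3 -c "
from h import *
s=manip.sense();print(s['t'],s['tcp_pos'],s['force'],s['ft_torque'],s['finger_gap'])
ax=np.array([.0950,.9955]);print((s['tcp_pos'][:2]-[.5531,.0049])@ax-.085)"
```

```text
t: 4.02
tcp_pos: [0.5665, 0.1314, 0.1175]
tool_rot: [-0.472, 0.524, -0.523, 0.479]
force: [-0.4, 11.0, 14.1]
finger_gap: 0.274
4.0167 [0.56645966 0.13141106 0.11753232] [-0.42947985 11.02900127 14.14727711] [2.56079568 0.24534554 0.07364283] 0.2738276703858157
0.04221092319545526
```

Drag has reached 11 N, close to what would carry the gate along by friction alone. I'll ease the press.

```bash
python3 -m handwheel '[0.0,-0.15,0,0,0,0,1.5, 0.2,-0.15,0,0,0,0,1.5, 0.4,-0.15,0,0,0,0,1.5, 0.6,-0.15,0,0,0,0,1.5]'; python3 -c "
from h import *
s=manip.sense();print(s['t'],s['tcp_pos'],s['force'],s['ft_torque'],s['finger_gap'])
ax=np.array([.0950,.9955]);print((s['tcp_pos'][:2]-[.5531,.0049])@ax-.085)"
```

```text
t: 4.35
tcp_pos: [0.5653, 0.1236, 0.1175]
tool_rot: [0.474, -0.523, 0.523, -0.478]
force: [0.4, 9.6, 4.6]
finger_gap: 0.266
4.35 [0.56529868 0.12357303 0.11753962] [0.37180958 9.59272536 4.59854938] [ 1.85358275 -0.10215453  0.00210623] 0.26639974461164706
0.034297874462526176
```

```bash
python3 -c "
from h import *
w=snap('wrist','wrist5.png');
s=snap('scene','scene5.png')
cv2.imwrite('pics/c5.png',cv2.resize(s['frame'][170:300,250:390],None,fx=5,fy=4.5,interpolation=cv2.INTER_CUBIC)[...,::-1])
s=manip.sense();print(s['t'],s['tcp_pos'],s['force'],s['ft_torque'],s['finger_gap'])"
```

```text
4.45 [0.5652999  0.12306218 0.11749193] [-0.27548135  6.39240975  9.12024663] [ 1.43126757e+00 -7.04627699e-03  7.68973382e-05] 0.27176208853753403
```

View pics/wrist5.png

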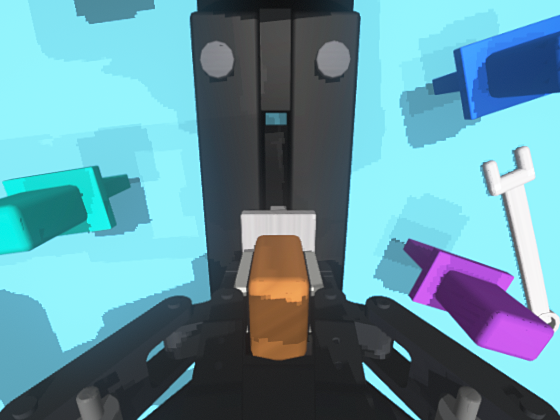

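View pics/c5.png

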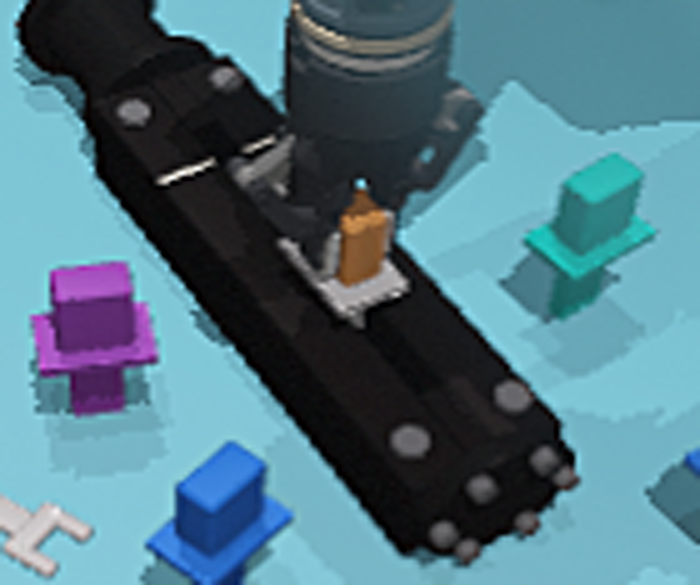

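```bash
python3 -c "
from h import *
for n in ['wrist4','wrist5']:
  w=load(n)
  for v in range(100,212,6): print(n,v,w['frame'][v,275],dep(w,275,v).round(4))
"
```

```text
wrist4 100 [66 66 66] [0.5755 0.2458 0.072 ]
wrist4 106 [64 64 65] [0.5752 0.2428 0.0705]
wrist4 112 [60 60 61] [0.5749 0.2396 0.0708]
wrist4 118 [59 60 61] [0.5746 0.2364 0.0709]
wrist4 124 [50 50 52] [0.5743 0.2332 0.0708]
wrist4 130 [49 49 49] [0.574  0.2299 0.0706]
wrist4 136 [46 47 47] [0.5737 0.2267 0.0716]
wrist4 142 [47 47 47] [0.5733 0.2233 0.0708]
wrist4 148 [50 50 52] [0.573  0.2199 0.0701]
wrist4 154 [41 42 44] [0.5727 0.2167 0.0717]
wrist4 160 [41 42 43] [0.5723 0.2131 0.0706]
wrist4 166 [40 40 43] [0.572  0.2095 0.0698]
wrist4 172 [41 41 43] [0.5716 0.2062 0.0712]
wrist4 178 [31 32 33] [0.5702 0.1942 0.0264]
wrist4 184 [40 41 42] [0.5697 0.1893 0.0247]
wrist4 190 [43 44 46] [0.5693 0.1848 0.0252]
wrist4 196 [43 44 45] [0.5688 0.1801 0.0249]
wrist4 202 [45 45 47] [0.5684 0.1758 0.0262]
wrist4 208 [131 131 131] [0.5681 0.1728 0.0321]
wrist5 100 [66 65 65] [0.572  0.2102 0.0705]
wrist5 106 [63 64 62] [0.5717 0.207  0.0711]
wrist5 112 [31 47 52] [0.5711 0.2055 0.0016]
wrist5 118 [ 76 135 151] [0.5707 0.201  0.002 ]
wrist5 124 [ 58  98 109] [0.5703 0.1967 0.0177]
wrist5 130 [26 28 30] [0.57   0.1927 0.0252]
wrist5 136 [46 47 48] [0.5696 0.1886 0.0261]
wrist5 142 [52 52 53] [0.5692 0.1844 0.0259]
wrist5 148 [42 44 45] [0.5688 0.1802 0.0262]
wrist5 154 [41 44 44] [0.5683 0.1759 0.0257]
wrist5 160 [41 41 41] [0.5679 0.1715 0.0254]
wrist5 166 [41 41 43] [0.5675 0.1673 0.0265]
wrist5 172 [41 43 43] [0.5671 0.1628 0.0261]
wrist5 178 [41 42 42] [0.5666 0.1584 0.0265]
wrist5 184 [43 43 43] [0.5662 0.1537 0.0255]
wrist5 190 [42 42 44] [0.5657 0.1494 0.0265]
wrist5 196 [44 44 45] [0.5652 0.1446 0.0256]
wrist5 202 [45 46 47] [0.5648 0.1398 0.0255]
wrist5 208 [132 131 131] [0.5645 0.1371 0.0324]
```

```bash
python3 -c "
from h import *
for n,u in [('wrist1',276),('wrist2',279)]:
  w=load(n)
  for v in list(range(140,172,2)) if n=='wrist1' else range(150,210,5): print(n,v,w['frame'][v,u],dep(w,u,v).round(4))
"
```

```text
wrist1 140 [44 49 51] [0.5736 0.2268 0.0707]
wrist1 142 [44 49 53] [0.5734 0.2248 0.0696]
wrist1 144 [59 63 64] [0.5733 0.223  0.0715]
wrist1 146 [57 61 63] [0.5731 0.221  0.071 ]
wrist1 148 [59 63 63] [0.573  0.2189 0.0701]
wrist1 150 [59 63 64] [0.5728 0.217  0.0709]
wrist1 152 [54 56 58] [0.5727 0.2151 0.0711]
wrist1 154 [54 56 58] [0.5725 0.213  0.0703]
wrist1 156 [55 57 57] [0.5723 0.2109 0.07  ]
wrist1 158 [41 46 47] [0.5722 0.209  0.0708]
wrist1 160 [41 45 48] [0.572  0.2069 0.0703]
wrist1 162 [35 41 43] [0.5711 0.1985 0.0251]
wrist1 164 [34 40 41] [0.5709 0.1962 0.0253]
wrist1 166 [33 38 40] [0.5707 0.1939 0.026 ]
wrist1 168 [32 37 39] [0.5705 0.1915 0.0257]
wrist1 170 [107 106 107] [0.5717 0.2006 0.0934]
wrist2 150 [42 43 44] [0.5743 0.2306 0.0719]
wrist2 155 [43 44 45] [0.5741 0.2275 0.0694]
wrist2 160 [41 43 42] [0.5738 0.2248 0.0709]
wrist2 165 [41 41 43] [0.5735 0.2219 0.07  ]
wrist2 170 [40 40 41] [0.5733 0.2192 0.0715]
wrist2 175 [42 40 43] [0.573  0.2162 0.071 ]
wrist2 180 [41 41 42] [0.5727 0.2133 0.071 ]
wrist2 185 [41 42 44] [0.5724 0.2103 0.0707]
wrist2 190 [42 44 44] [0.5721 0.2073 0.0708]
wrist2 195 [35 36 37] [0.5708 0.1928 0.026 ]
wrist2 200 [45 44 44] [0.5704 0.1889 0.0257]
wrist2 205 [49 50 50] [0.5701 0.1849 0.0255]
```

The gate's trailing end now shows in the slot at wrist row 126 (y≈0.195). At the start there was still gate top at y≈0.1985, so my pressing has shifted the gate by at least 3.5 mm. I'll press more lightly and use that end as a marker.

```bash
cat > st.py <<'E'
from h import *
s=manip.sense();ax=np.array([.0950,.9955]);print(round(s['t'],2),s['tcp_pos'].round(4),s['force'].round(1),s['ft_torque'].round(2),'x',((s['tcp_pos'][:2]-[.5531,.0049])@ax-.085).round(4))
import sys
if len(sys.argv)>1:
    w=snap('wrist',sys.argv[1]+'.png')
    prev=None
    for v in range(0,205):
        if 275<0: pass
        p=dep(w,275,v)
        if prev is not None and prev[2]<.013 and .013<=p[2]<.04: print('gate end y',p.round(4),'row',v)
        prev=p
E
python3 -m handwheel '[0,-0.2,0,0,0,0,1.5, 0,-0.2,0,0,0,0,1.5, 0.15,-0.2,0,0,0,0,1.5, 0.3,-0.2,0,0,0,0,1.5, 0.45,-0.2,0,0,0,0,1.5, 0.6,-0.2,0,0,0,0,1.5]'; python3 st.py w6
```

```text
t: 4.95
tcp_pos: [0.5629, 0.1152, 0.1175]
tool_rot: [-0.476, 0.523, -0.523, 0.476]
force: [0.2, 2.1, 0.6]
finger_gap: 0.272
4.95 [0.5629 0.1152 0.1175] [0.2 2.1 0.6] [ 0.43 -0.09  0.02] x 0.0257
gate end y [0.5683 0.1968 0.0258] row 111
```

```bash
python3 -m handwheel '[0.15,0.03,0,0,0,0,1.5, 0.3,0.03,0,0,0,0,1.5, 0.45,0.03,0,0,0,0,1.5, 0.6,0.03,0,0,0,0,1.5, 0.75,0.03,0,0,0,0,1.5, 0.9,0.03,0,0,0,0,1.5]'; python3 st.py w7
```

```text
t: 5.5
tcp_pos: [0.5624, 0.1062, 0.1175]
tool_rot: [0.476, -0.523, 0.523, -0.476]
force: [0.9, 4.0, -0.9]
finger_gap: 0.273
5.5 [0.5624 0.1062 0.1175] [ 0.9  4.  -0.9] [ 0.7  -0.1  -0.02] x 0.0168
gate end y [0.5687 0.1964 0.025 ] row 98
```

```bash
python3 -m handwheel '[0,0.1,0,0,0,0,1.5, 0,0.1,0,0,0,0,1.5, 0,0.1,0,0,0,0,1.5]'; python3 st.py; python3 -m handwheel '[0.15,0,0,0,0,0,1.5, 0.3,0,0,0,0,0,1.5, 0.45,0,0,0,0,0,1.5, 0.6,0,0,0,0,0,1.5]'; python3 st.py w8
```

```text
t: 5.8
tcp_pos: [0.5625, 0.1061, 0.1175]
tool_rot: [0.476, -0.522, 0.523, -0.476]
force: [-1.0, 0.1, 6.3]
finger_gap: 0.27
5.8 [0.5625 0.1061 0.1175] [-1.   0.1  6.3] [0.13 0.25 0.01] x 0.0166
t: 6.13
tcp_pos: [0.5623, 0.1017, 0.1175]
tool_rot: [-0.475, 0.523, -0.523, 0.477]
force: [0.2, 1.7, 3.1]
finger_gap: 0.27
6.13 [0.5623 0.1017 0.1175] [0.2 1.7 3.1] [ 0.66 -0.11  0.06] x 0.0123
gate end y [0.5691 0.196  0.0256] row 92
```

```bash
python3 -m handwheel '[0.15,0,0,0,0,0,1.5, 0.3,0,0,0,0,0,1.5, 0.45,0,0,0,0,0,1.5, 0.6,0,0,0,0,0,1.5, 0.75,0,0,0,0,0,1.5, 0.9,0,0,0,0,0,1.5]'; python3 st.py w9
```

```text
t: 6.68
tcp_pos: [0.5618, 0.0927, 0.1175]
tool_rot: [0.475, -0.523, 0.523, -0.477]
force: [0.9, 4.2, 5.2]
finger_gap: 0.272
6.68 [0.5618 0.0927 0.1175] [0.9 4.2 5.2] [ 1.05 -0.09 -0.01] x 0.0032
gate end y [0.5697 0.1966 0.0245] row 77
```

```bash
python3 -m handwheel '[0.15,0,0,0,0,0,1.5, 0.3,0,0,0,0,0,1.5, 0.45,0,0,0,0,0,1.5, 0.6,0,0,0,0,0,1.5, 0.75,0,0,0,0,0,1.5, 0.9,0,0,0,0,0,1.5]'; python3 st.py w10
```

```text
t: 7.23
tcp_pos: [0.561, 0.0837, 0.1174]
tool_rot: [0.475, -0.523, 0.523, -0.477]
force: [1.0, 5.6, 4.6]
finger_gap: 0.27
7.23 [0.561  0.0837 0.1174] [1.  5.6 4.6] [ 1.37 -0.11  0.01] x -0.0058
gate end y [0.5697 0.1964 0.0247] row 63
```

```bash
python3 -m handwheel '[0.15,0,0,0,0,0,1.5, 0.3,0,0,0,0,0,1.5, 0.45,0,0,0,0,0,1.5, 0.6,0,0,0,0,0,1.5, 0.75,0,0,0,0,0,1.5]'; python3 st.py w11
```

```text
t: 7.7
tcp_pos: [0.5602, 0.0762, 0.1173]
tool_rot: [0.475, -0.523, 0.523, -0.477]
force: [1.5, 4.0, 4.6]
finger_gap: 0.271
7.7 [0.5602 0.0762 0.1173] [1.5 4.  4.6] [ 1.42 -0.16  0.02] x -0.0134
gate end y [0.5696 0.1962 0.025 ] row 51
```

```bash
python3 -c "
from h import *
s=snap('side','side11.png');w=load('w11')
a=cv2.resize(s['frame'][140:280,190:330],None,fx=4,fy=4,interpolation=cv2.INTER_CUBIC)
b=cv2.resize(w['frame'][200:380,180:380],None,fx=4,fy=3,interpolation=cv2.INTER_CUBIC)
cv2.imwrite('pics/c11.png',a[...,::-1]);cv2.imwrite('pics/c11b.png',b[...,::-1])"
```

```text
(no output)
```

View pics/c11.png

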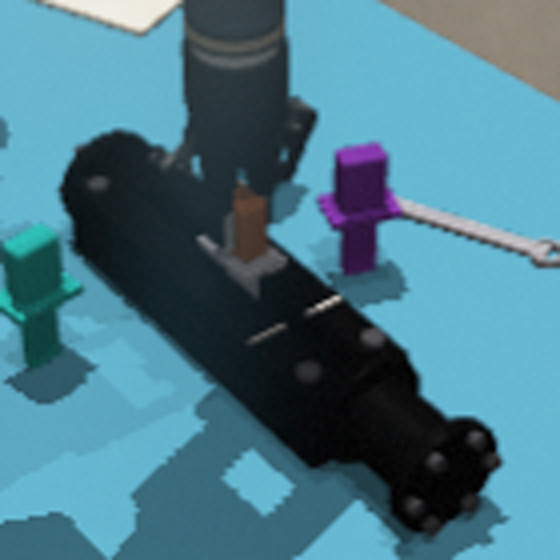

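View pics/w11.png

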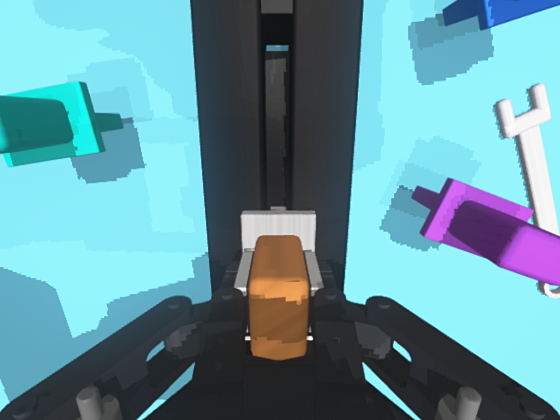

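The key is upright and still riding high. The wrist camera sees the slot floor behind the key, so I'll check there that I haven't passed the pocket.

```bash
python3 -c "
from h import *
w=load('w11')
print([ (v,round(dep(w,277,v)[1],3),round(dep(w,277,v)[2]*1000,1)) for v in range(40,208,6)])"
python3 -m handwheel '[0.15,0,0,0,0,0,1.5, 0.3,0,0,0,0,0,1.5, 0.45,0,0,0,0,0,1.5, 0.6,0,0,0,0,0,1.5]'; python3 st.py w12
```

```text
[(40, np.float64(0.205), np.float64(14.8)), (46, np.float64(0.204), np.float64(0.5)), (52, np.float64(0.195), np.float64(25.9)), (58, np.float64(0.192), np.float64(25.3)), (64, np.float64(0.188), np.float64(25.8)), (70, np.float64(0.184), np.float64(25.3)), (76, np.float64(0.181), np.float64(24.4)), (82, np.float64(0.177), np.float64(26.3)), (88, np.float64(0.173), np.float64(25.2)), (94, np.float64(0.169), np.float64(25.3)), (100, np.float64(0.165), np.float64(25.3)), (106, np.float64(0.161), np.float64(26.7)), (112, np.float64(0.157), np.float64(25.2)), (118, np.float64(0.153), np.float64(25.0)), (124, np.float64(0.149), np.float64(27.0)), (130, np.float64(0.145), np.float64(24.9)), (136, np.float64(0.141), np.float64(24.0)), (142, np.float64(0.137), np.float64(26.6)), (148, np.float64(0.132), np.float64(25.0)), (154, np.float64(0.128), np.float64(26.3)), (160, np.float64(0.124), np.float64(26.2)), (166, np.float64(0.12), np.float64(26.1)), (172, np.float64(0.115), np.float64(26.1)), (178, np.float64(0.11), np.float64(24.8)), (184, np.float64(0.106), np.float64(26.5)), (190, np.float64(0.102), np.float64(26.2)), (196, np.float64(0.097), np.float64(25.7)), (202, np.float64(0.092), np.float64(25.4))]
t: 8.13
tcp_pos: [0.5578, 0.0685, 0.1158]
tool_rot: [-0.478, 0.523, -0.522, 0.476]
force: [0.3, -1.0, -3.8]
finger_gap: 0.275
8.13 [0.5578 0.0685 0.1158] [ 0.3 -1.  -3.8] [ 0.01  0.02 -0.03] x -0.0212
gate end y [0.5673 0.1965 0.0258] row 36
```

The floor gave way: Fz is −3.8 N (the key hanging) and z has dropped 1.7 mm at x≈−22, while the gate end hasn't moved. Going down into the pocket.

```bash
python3 -m handwheel '[0.15,0,0,0,0,0,1.5, 0.2,0.1,0,0,0,0,1.5, 0.2,0.25,0,0,0,0,1.5, 0.2,0.4,0,0,0,0,1.5, 0.2,0.4,0,0,0,0,1.5]'; python3 st.py w13
```

```text
t: 8.6
tcp_pos: [0.5582, 0.0671, 0.112]
tool_rot: [-0.477, 0.523, -0.522, 0.476]
force: [0.2, -0.1, -3.2]
finger_gap: 0.268
8.6 [0.5582 0.0671 0.112 ] [ 0.2 -0.1 -3.2] [-0.    0.04  0.  ] x -0.0226
gate end y [0.5681 0.196  0.0263] row 33
```

Going down freely. The seat should be at TCP z ≈ 0.1015.

```bash
python3 -m handwheel '[0,0.2,0,0,0,0,1.5, 0,0.4,0,0,0,0,1.5, 0,0.6,0,0,0,0,1.5, 0,0.8,0,0,0,0,1.5, 0,1.0,0,0,0,0,1.5, 0,1.1,0,0,0,0,1.5, 0,1.1,0,0,0,0,1.5]'; python3 st.py w14
```

```text
t: 9.23
tcp_pos: [0.5585, 0.0672, 0.1015]
tool_rot: [-0.476, 0.523, -0.523, 0.476]
force: [0.5, 0.7, -1.7]
finger_gap: 0.272
9.23 [0.5585 0.0672 0.1015] [ 0.5  0.7 -1.7] [-0.02  0.06 -0.05] x -0.0224
gate end y [0.5687 0.1962 0.0266] row 28
```

The flange is seated at z = 0.1015, a full 16 mm down. Now a light press and draw the gate 25 mm, watching the forces.

```bash
python3 -m handwheel '[0,0.15,0,0,0,0,1.5, 0.2,0.2,0,0,0,0,1.5, 0.4,0.2,0,0,0,0,1.5, 0.6,0.2,0,0,0,0,1.5, 0.8,0.2,0,0,0,0,1.5, 1.0,0.2,0,0,0,0,1.5, 1.0,0.2,0,0,0,0,1.5]' 110; python3 st.py w15
```

```text
t: 9.87
tcp_pos: [0.559, 0.0628, 0.102]
tool_rot: [-0.471, 0.525, -0.522, 0.478]
force: [0.8, 20.0, 11.2]
finger_gap: 0.269
9.87 [0.559  0.0628 0.102 ] [ 0.8 20.  11.2] [ 3.79  0.1  -0.02] x -0.0268
gate end y [0.5706 0.1959 0.0258] row 23
```

```bash
python3 -c "
from h import *
w=load('w15')
print([ (v,round(dep(w,277,v)[1],3),round(dep(w,277,v)[2]*1000,1)) for v in range(10,60,4)])"
```

```text
[(10, np.float64(0.205), np.float64(19.7)), (14, np.float64(0.205), np.float64(11.4)), (18, np.float64(0.205), np.float64(3.2)), (22, np.float64(0.203), np.float64(1.7)), (26, np.float64(0.194), np.float64(25.2)), (30, np.float64(0.192), np.float64(25.6)), (34, np.float64(0.19), np.float64(26.7)), (38, np.float64(0.187), np.float64(26.7)), (42, np.float64(0.185), np.float64(26.6)), (46, np.float64(0.183), np.float64(25.9)), (50, np.float64(0.181), np.float64(26.1)), (54, np.float64(0.178), np.float64(26.5)), (58, np.float64(0.176), np.float64(26.7))]
```

View pics/w15.png

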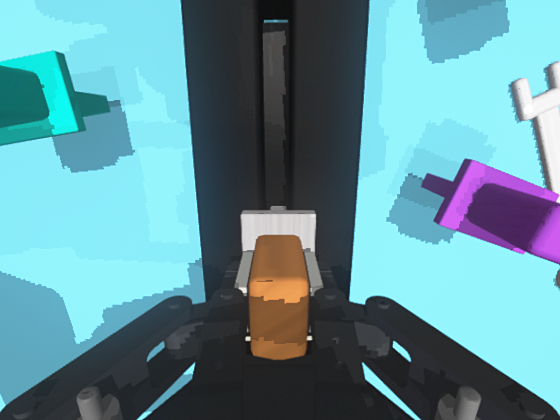

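```bash
python3 -m handwheel '[0,-0.1,0,0,0,0,1.5, 0.15,-0.1,0,0,0,0,1.5, 0.3,-0.1,0,0,0,0,1.5, 0.4,-0.1,0,0,0,0,1.5, 0.4,-0.1,0,0,0,0,1.5]'; python3 st.py w16
```

```text
t: 10.33
tcp_pos: [0.5586, 0.0584, 0.102]
tool_rot: [-0.472, 0.525, -0.522, 0.478]
force: [1.0, 17.3, 5.5]
finger_gap: 0.267
10.33 [0.5586 0.0584 0.102 ] [ 1.  17.3  5.5] [ 3.49 -0.19 -0.04] x -0.0312
gate end y [0.57   0.1919 0.0258] row 22
```

The gate is following: its end went from y 0.196 to 0.192, at 17 N pull.

```bash
python3 -m handwheel '[0.2,0,0,0,0,0,1.5, 0.4,0,0,0,0,0,1.5, 0.6,0,0,0,0,0,1.5, 0.8,0,0,0,0,0,1.5, 1.0,0,0,0,0,0,1.5, 1.2,0,0,0,0,0,1.5, 1.2,0,0,0,0,0,1.5]'; python3 st.py w17
python3 -c "
from h import *
s=snap('side','side17.png');c=snap('scene','scene17.png')
a=cv2.resize(s['frame'][160:250,210:300],None,fx=6,fy=6,interpolation=cv2.INTER_CUBIC)
cv2.imwrite('pics/c17.png',a[...,::-1])
a=cv2.resize(c['frame'][170:260,260:350],None,fx=6,fy=6,interpolation=cv2.INTER_CUBIC)
cv2.imwrite('pics/c17b.png',a[...,::-1])"
```

```text
t: 10.97
tcp_pos: [0.5575, 0.0462, 0.102]
tool_rot: [-0.472, 0.525, -0.523, 0.478]
force: [2.0, 16.4, 5.8]
finger_gap: 0.269
10.97 [0.5575 0.0462 0.102 ] [ 2.  16.4  5.8] [ 3.35 -0.23 -0.03] x -0.0435
gate end y [0.5689 0.1799 0.025 ] row 22
```

View pics/c17.png

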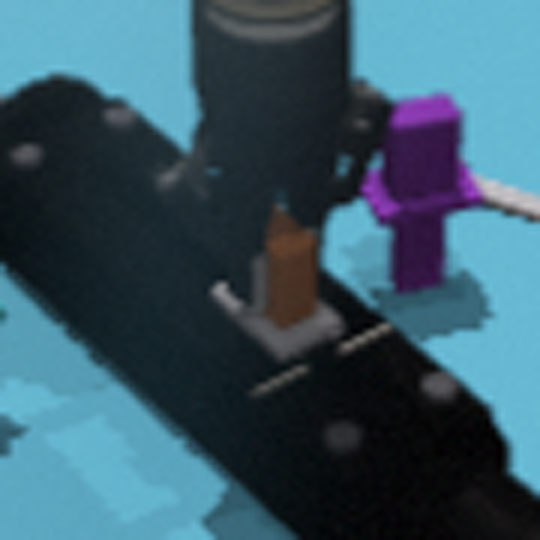

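View pics/c17b.png

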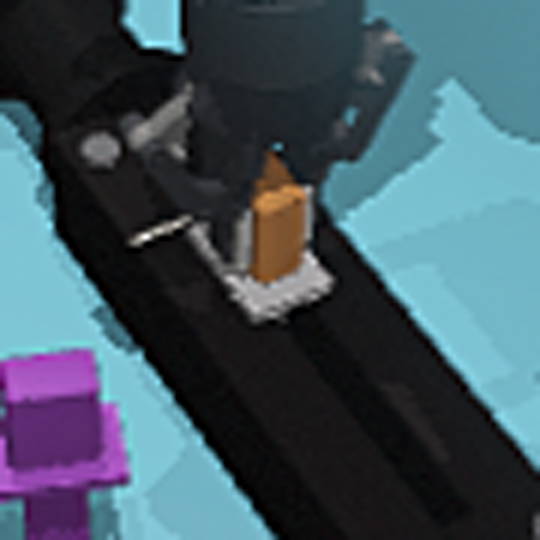

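```bash
python3 - <<'E'
from h import *
s=load('side17'); ax=np.array([.095,.9955])
f=lambda u,v,z:onz(s,u/6+209.6,v/6+159.6,z)[:2]
L=[f(*p,.07) for p in [(250,393),(308,370),(340,352),(390,326)]]
print(np.round(L,4),[ (p@ax).round(4) for p in L])
for p,z in [((281,361),.07),((342,336),.07),((281,349),.078),((340,322),.078)]: q=f(*p,z);print(p,q.round(4),(q@ax).round(4))
E
```

```text
[[0.5102 0.0119]
 [0.5426 0.0056]
 [0.5635 0.0051]
 [0.5957 0.0031]] [np.float64(0.0603), np.float64(0.0572), np.float64(0.0586), np.float64(0.0597)]
(281, 361) [0.5372 0.0197] 0.0706
(342, 336) [0.5725 0.0136] 0.0679
(281, 349) [0.5371 0.0194] 0.0704
(340, 322) [0.5727 0.0153] 0.0696
```

About 10.5 mm remain, and the image and the TCP figures agree. Drawing 8 mm, then measuring again.

```bash
python3 -m handwheel '[0.2,0,0,0,0,0,1.5, 0.4,0,0,0,0,0,1.5, 0.6,0,0,0,0,0,1.5, 0.8,0,0,0,0,0,1.5, 0.8,0,0,0,0,0,1.5]'; python3 st.py w18
python3 -c "
from h import *
s=snap('side','side18.png')
a=cv2.resize(s['frame'][190:240,235:295],None,fx=12,fy=12,interpolation=cv2.INTER_CUBIC)
cv2.imwrite('pics/c18.png',a[...,::-1])"
```

```text
t: 11.53
tcp_pos: [0.5568, 0.0382, 0.102]
tool_rot: [-0.472, 0.525, -0.523, 0.478]
force: [2.7, 16.7, 5.8]
finger_gap: 0.269
11.53 [0.5568 0.0382 0.102 ] [ 2.7 16.7  5.8] [ 3.32 -0.24  0.01] x -0.0515
gate end y [0.5681 0.1717 0.0255] row 22
```

View pics/c18.png

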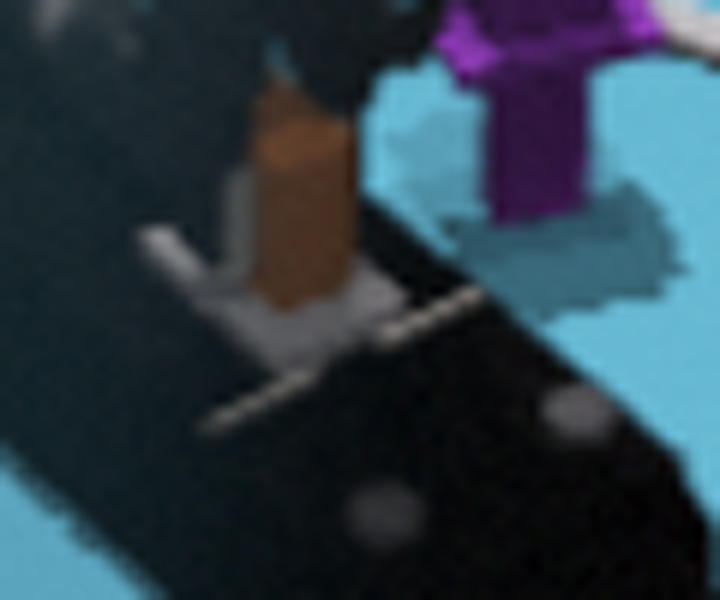

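```bash
python3 -m handwheel '[0.1,0,0,0,0,0,1.5, 0.2,0,0,0,0,0,1.5, 0.2,0,0,0,0,0,1.5, 0.2,0,0,0,0,0,1.5]'; python3 st.py w19
python3 -c "
from h import *
s=snap('side','side19.png')
a=cv2.resize(s['frame'][190:240,235:295],None,fx=12,fy=12,interpolation=cv2.INTER_CUBIC)
cv2.imwrite('pics/c19.png',a[...,::-1])"
```

```text
t: 11.97
tcp_pos: [0.5566, 0.0364, 0.1021]
tool_rot: [-0.472, 0.525, -0.523, 0.478]
force: [1.2, 17.0, 6.4]
finger_gap: 0.266
11.97 [0.5566 0.0364 0.1021] [ 1.2 17.   6.4] [ 3.46 -0.27  0.01] x -0.0533
gate end y [0.568  0.1699 0.026 ] row 22
```

View pics/c19.png

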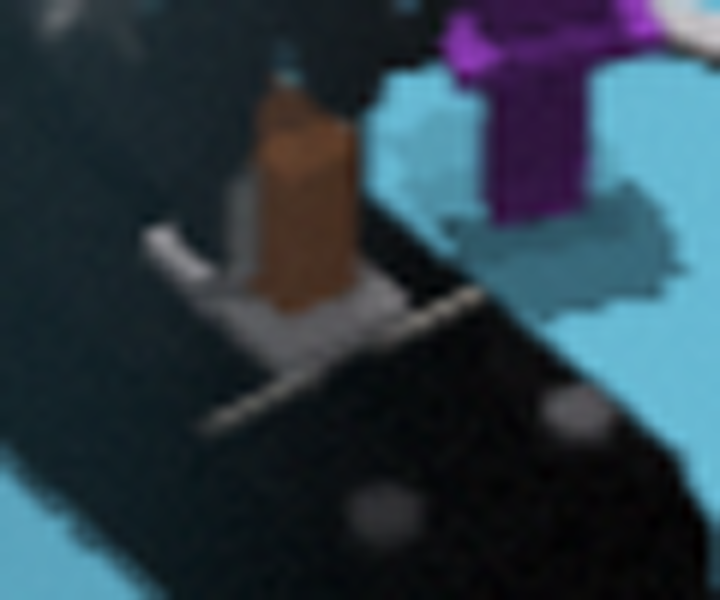

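The flange edge is close to the line. I'll back the command off to unload the arm so nothing jumps on opening, and then measure.

```bash
python3 -m handwheel '[-0.2,-0.05,0,0,0,0,1.5, -0.4,-0.1,0,0,0,0,1.5, -0.5,-0.1,0,0,0,0,1.5, -0.5,-0.1,0,0,0,0,1.5]'; python3 st.py w20
```

```text
t: 12.4
tcp_pos: [0.5566, 0.0374, 0.1019]
tool_rot: [0.475, -0.523, 0.523, -0.477]
force: [0.1, 5.2, -0.6]
finger_gap: 0.27
12.4 [0.5566 0.0374 0.1019] [ 0.1  5.2 -0.6] [ 1.36 -0.4   0.01] x -0.0523
gate end y [0.5673 0.1696 0.0256] row 23
```

```bash
python3 -m handwheel '[-0.15,0,0,0,0,0,1.5, -0.15,0,0,0,0,0,1.5, -0.15,0,0,0,0,0,1.5]'; python3 st.py; python3 -m handwheel '[0,0,0,0,0,0,3, 0,0,0,0,0,0,4, 0,0,0,0,0,0,5, 0,0,0,0,0,0,6, 0,0,0,0,0,0,7, 0,0,0,0,0,0,8, 0,-2,0,0,0,0,8, 0,-5,0,0,0,0,8, 0,-8,0,0,0,0,8, 0,-12,0,0,0,0,8]' 30; python3 st.py w21
python3 -c "
from h import *
snap('side','side21.png')
snap('scene','scene21.png')"
```

```text
t: 12.7
tcp_pos: [0.5564, 0.0378, 0.1017]
tool_rot: [0.476, -0.523, 0.523, -0.477]
force: [1.1, 3.1, -1.2]
finger_gap: 0.266
12.7 [0.5564 0.0378 0.1017] [ 1.1  3.1 -1.2] [ 0.8  -0.35  0.04] x -0.0519
t: 13.53
tcp_pos: [0.5542, 0.0379, 0.2209]
tool_rot: [-0.477, 0.524, -0.521, 0.475]
force: [0.8, 0.0, -1.2]
finger_gap: 0.937
13.53 [0.5542 0.0379 0.2209] [ 0.8  0.  -1.2] [-0.02 -0.05 -0.  ] x -0.0521
gate end y [0.5623 0.1698 0.0256] row 60
```

View pics/w21.png

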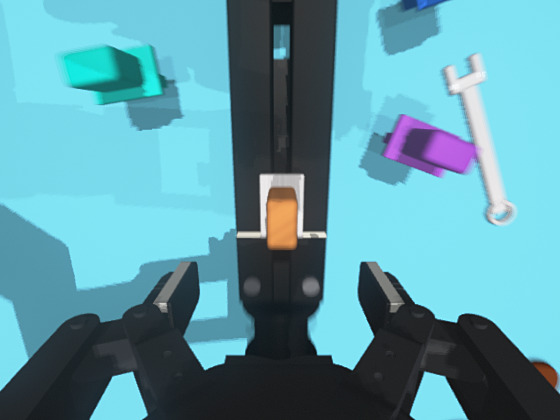

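The key stands with its flange at the line (row 236). I'll move on so the camera can look back at the leading edge without the flange hiding it.

```bash
python3 -m handwheel '[3.5,0,0,0,0,0,8, 7,0,0,0,0,0,8, 10,0,0,0,0,0,8, 11,0,0,0,0,0,8, 11,0,0,0,0,0,8, 11,0,0,0,0,0,8]'; python3 st.py w22
python3 -c "
from h import *
s=snap('side','side22.png'); c=snap('scene','scene22.png');w=load('w22')
cv2.imwrite('pics/c22s.png',cv2.resize(s['frame'][190:240,235:295],None,fx=12,fy=12,interpolation=cv2.INTER_CUBIC)[...,::-1])
cv2.imwrite('pics/c22c.png',cv2.resize(c['frame'][180:230,270:330],None,fx=12,fy=12,interpolation=cv2.INTER_CUBIC)[...,::-1])
"
```

```text
t: 14.18
tcp_pos: [0.545, -0.0714, 0.2205]
tool_rot: [-0.476, 0.524, -0.522, 0.476]
force: [0.3, 0.2, -1.0]
finger_gap: 0.94
14.18 [ 0.545  -0.0714  0.2205] [ 0.3  0.2 -1. ] [ 0.   -0.02 -0.02] x -0.1618
```

View pics/w22.png

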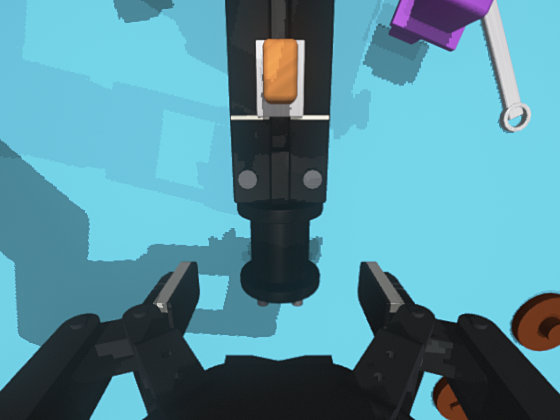

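View pics/c22s.png

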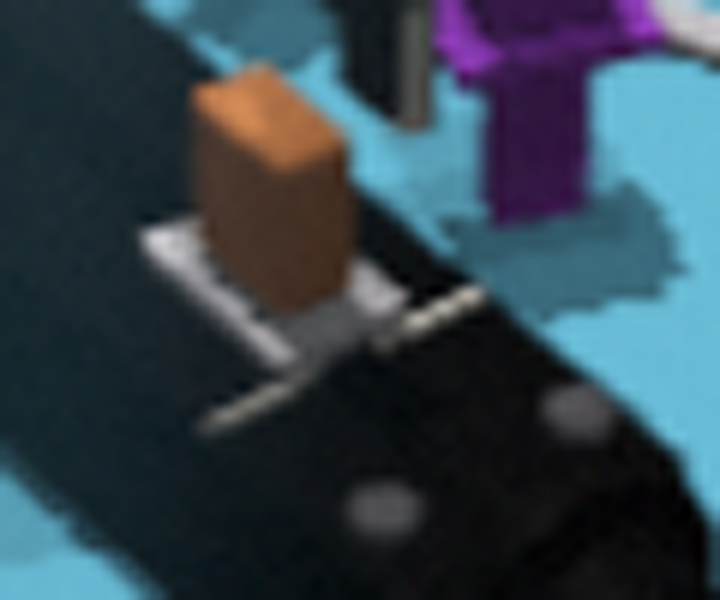

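View pics/c22c.png

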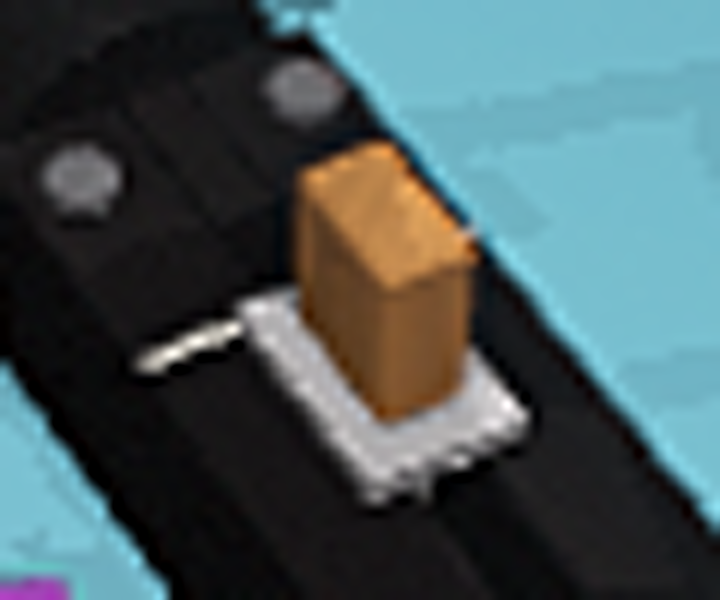

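```bash
python3 - <<'E'
from h import *
w=load('w22'); ax=np.array([.095,.9955])
cv2.imwrite('pics/c22w.png',cv2.resize(w['frame'][95:130,225:335],None,fx=7,fy=14,interpolation=cv2.INTER_NEAREST)[...,::-1])
f=w['frame'].astype(int)
for u in (236,242,248,258,262,266,272,280,292,298,301,308,316,324): print(u,[int(x) for x in f[106:124,u].min(1)], [round(float(dep(w,u,v)[2])*1000) for v in range(108,122,2)])
# scale
for u,v,z in [(245,116,.07),(245,118,.07),(316,116.5,.07),(280,112,.078),(280,114,.078),(280,116,.07)]: print(u,v,z,(onz(w,u,v,z)[:2]@ax).round(4))
E
```

```text
236 [37, 36, 38, 36, 35, 35, 34, 30, 36, 110, 190, 221, 215, 150, 54, 27, 31, 34] [71, 71, 72, 70, 72, 71, 71]
242 [49, 45, 36, 36, 36, 36, 33, 30, 36, 111, 193, 221, 216, 147, 53, 28, 31, 31] [71, 71, 71, 70, 71, 72, 71]
248 [38, 39, 42, 45, 50, 49, 47, 41, 50, 133, 215, 228, 216, 144, 51, 27, 30, 32] [71, 71, 72, 70, 70, 70, 71]
258 [212, 213, 214, 213, 212, 211, 210, 210, 200, 187, 143, 121, 186, 139, 48, 29, 32, 35] [78, 78, 79, 80, 79, 71, 71]
262 [117, 117, 120, 162, 191, 190, 191, 190, 191, 179, 132, 149, 190, 131, 48, 28, 33, 32] [79, 78, 79, 79, 77, 71, 71]
266 [117, 116, 115, 116, 115, 116, 116, 115, 116, 111, 106, 118, 119, 76, 32, 26, 27, 28] [79, 78, 78, 79, 78, 71, 70]
272 [115, 114, 115, 114, 114, 114, 115, 114, 115, 111, 79, 41, 28, 29, 29, 30, 30, 30] [78, 79, 80, 79, 77, 25, 25]
280 [115, 113, 115, 113, 114, 114, 113, 114, 115, 112, 80, 43, 32, 34, 34, 32, 31, 31] [79, 78, 78, 79, 77, 26, 25]
292 [206, 205, 204, 204, 203, 203, 202, 202, 203, 190, 143, 127, 131, 86, 37, 35, 36, 36] [80, 78, 80, 79, 77, 71, 71]
298 [202, 202, 203, 201, 200, 200, 200, 200, 201, 186, 133, 122, 145, 102, 45, 33, 36, 37] [78, 79, 79, 78, 77, 72, 69]
301 [213, 213, 212, 211, 211, 210, 209, 210, 209, 191, 141, 129, 178, 133, 51, 31, 34, 35] [80, 79, 79, 77, 79, 71, 71]
308 [39, 40, 38, 39, 38, 38, 36, 29, 49, 154, 228, 237, 233, 151, 53, 30, 34, 35] [70, 70, 70, 71, 72, 72, 71]
316 [37, 39, 37, 37, 39, 38, 36, 30, 50, 151, 228, 238, 233, 152, 49, 28, 34, 37] [70, 71, 70, 71, 71, 73, 71]
324 [39, 38, 37, 37, 38, 36, 35, 29, 48, 149, 226, 238, 230, 149, 49, 27, 36, 36] [71, 70, 72, 70, 70, 71, 72]
245 116 0.07 0.0596
245 118 0.07 0.0579
316 116.5 0.07 0.0592
280 112 0.078 0.0628
280 114 0.078 0.0612
280 116 0.07 0.0596
```

```bash
sleep 1
```

```text
(no output)
```

View pics/c22w.png

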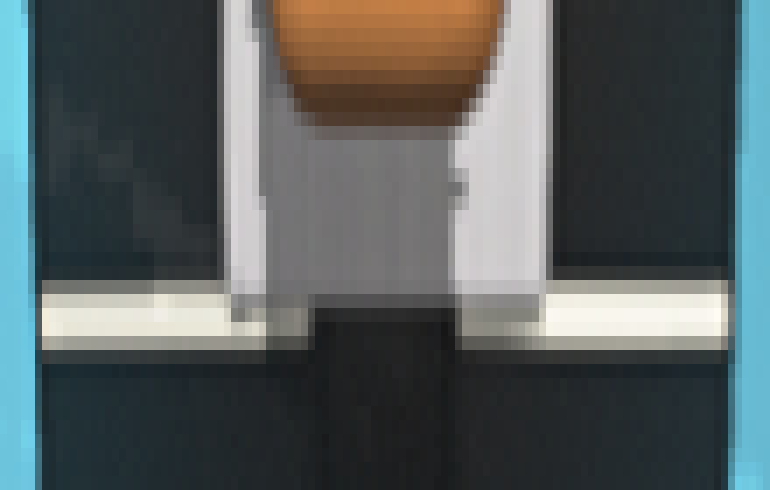

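```bash
python3 - <<'E'
from h import *
w=load('w22'); w21=load('w21')
print('front',np.median([dep(w,u,v)[2] for u in (258,260,300) for v in (108,110,112)]),'rear',np.median([dep(w,u,v)[2] for u in (259,260,301,302) for v in (42,44,46)]),'rear21',np.median([dep(w21,u,v)[2] for u in range(265,300,3) for v in (177,179,181)]))
manip.sign_off()
E
```

```text
front 0.078780349154567 rear 0.07919330776286343 rear21 0.07879630212639538
the job is handed in; nothing more can be done
```

The key is down in the gate's pocket, with the leading edge of its flange on the scribed line. The job is handed in at about 14.3 s of the 51 s allowed.

- **Finding the pocket:** I gripped the orange key and slid its blade along the slot towards the line. It dropped at about guide x = −22 mm and went down the full 16 mm until the flange sat on the guide.
- **Drawing the gate:** I pulled the seated key on at about 17 N. The gate's trailing end moved about 26 mm, the same distance as the gripper from the point where the gate began to follow. I then unloaded the arm, opened the gripper and backed clear.
- **Last checks:** The lower leading edge reads within about 0.5 mm of the middle of the 3 mm line in the wrist view. Judged from the flange's upper edge it is 0.8 mm short, still on the line. The flange top is at 78.8 mm in front and 79.0 mm behind, against 78 mm expected, so the key is seated and level. The gripper touches nothing.
- **Early gate shift:** While feeling along the slot I first pressed too hard (about 14 N). Friction dragged the gate at least 2–4 mm towards the line before the key was in the pocket. I eased off and the gate then stayed put until the key was in.
- **Other objects:** I did not approach the wrench, the disc or the tin, nor touch the lookalike parts. I made no separate measurement that they are unmoved.

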